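# Load the sequencer's cradle with a row of sample tubes

## Robot

A 6-joint arm with a two-finger parallel gripper is mounted at the origin on the work surface. World frame = base frame: x ahead of the robot, y to its left, z up, the work surface at z = 0. Lengths are in m, angles in rad, forces in N, time in s.
With the tool pointing down it reaches from about 0.35 to 0.775 m from the base axis. Payload 7.3 kg.
Tool frame: the origin (TCP) lies at the very end of the fingers, on their centre line; the grasp point (between the pads) lies robot.pinch_z behind it (robot.pinch_z is the distance from the TCP to the grasp point, in m); y points along the fingers, z is the direction in which the jaws open and shut, and the axes are right-handed (so a half turn about y gives the same grasp; the last joint's range is limited). The gripper opens to 92 mm and grips with 3 to 60 N. Pads are 19 mm wide; open, the fingers measure 130 mm over their backs; the gripper's body (75 mm by 190 mm) begins 47 mm behind the grasp point.
Start: joints at [-1.38, 0.342, 1.524, -0, 1.275, -0.146], TCP at [0.174, -0.496, 0.227] pointing down, gripper open.
Joint ranges: [-2.53, 2.53], [-0.77, 2.02], [0.04, 2.7], [-1, 4.14], [0.28, 2.66], [-3.11, 3.11]. Speed limits (rad/s): [2.57, 2.57, 3.14, 3.14, 3.14, 3.14].

## Interface

Orientations are given as [roll, pitch, yaw] about the fixed x, y, z axes, in that order (R = Rz(yaw) Ry(pitch) Rx(roll)).
In Python, from cell import status, viewer, robot gives the robot as it stands. The module is installed in compiled form; this text tells all that it offers.
- The arm moves only by the shell command python3 -m pendant 'ROWS' [FORCE]. ROWS is JSON, a list that holds one entry, the list of rows, each a list of 7 numbers: the shift along the tool's x, y, z in cm, then the turn, a rotation vector about the tool's x, y, z in rad, then the finger opening in cm, from 0 to 9.18. A call has 1 to 20 rows; each row is the pose to reach, as a shift and turn from the pose commanded when the call began, along the tool's axes at that moment; what a row does not reach only later rows make up. A row lasts 1/10 s, in which the tool goes at most 50 mm and 8.59 degrees, less where a joint would pass 70% of its speed; a pose out of reach is approached as far as the arm can. A call with a gripper value outside its range is refused whole. The fingers move at their own pace and stop on an object; FORCE is the grip in N (left out, the last holds). Time passes only in rows, so rows that repeat a pose let the fingers close. It gives the time, the measured TCP pose, the force and the opening at its end, in the units of the state.
- status.observe(): the state, without advancing time (a new reading comes with each control period).
- viewer.read_camera(name): name is "scene" or "side" or "wrist"; returns a dict with "image" (480x640x3 uint8, red, green, blue), "range_z" (480x640 float32, m along the optical axis (not along the pixel's ray), 0 where there is no reading), "fx", "fy", "cx", "cy" (pixels), "camera_from_world" (4x4, takes a point from world to camera coordinates). Camera axes: x right, y up, looking along -z (the intrinsics and any distortion apply to the point x, -y, -z); pixel columns grow to the right and rows downward; lengths in m; the calibration is good to about 2 mm. A picture is of the moment at which its call begins.
- robot.hand_in(): hands the job in, once; it reports no verdict.
The state is a dict: "time": time; "qpos": joint angles; "qvel": joint speeds; "joint_efforts": joint torques, N m; "tool_pos": TCP position; "tool_rot": TCP orientation; "contact_force": force on the tool from outside, world axes, zero at the start; "torque": the same for the moment, N m; "opening": finger opening in m.
Only numpy, scipy, OpenCV 4.12 (cv2) and the standard library are available. Lean on these libraries where they do the work, as an engineer would, in place of code of your own. Each camera call takes 0.05 s, during which the arm holds its last target. There are 200 camera calls.

## Task

Move the four capped sample tubes from the full grey rack to the empty white rack, keeping their order as counted from each rack's orange knob: the tube next to the knob goes into the groove next to the other rack's knob, the second into the second, and so on. Lay each tube down along its V-groove, cradled by both plates with the tube's middle about midway between them (the cap may point either way), and let go of it.

Things in the scene. Friction and masses are not known exactly. Their poses are not given: they have to be found in the camera images.
- big_center (a point): White plastic sample tube, lying level: fat tube with a conical tip: cylinder 29 mm in diameter, 94 mm long, plus a 16 mm cone at -x and a blue cap 34 mm wide, 13 mm long at +x. This point: on its axis, mid-cylinder (grip here, across the diameter). x runs along the tube towards the cap. Cradled in a groove of either rack its axis is 51 mm above the table. 65 g, varying by a quarter.
- slim_center (a point): White plastic sample tube, lying level: thin tube with a conical tip: cylinder 16 mm in diameter, 100 mm long, plus a 16 mm cone at -x and a blue cap 20 mm wide, 14 mm long at +x. This point: on its axis, mid-cylinder (grip here, across the diameter). x runs along the tube towards the cap. Cradled in a groove of either rack its axis is 41 mm above the table. 25 g, varying by a quarter.
- vial_center (a point): White plastic sample tube, lying level: flat-bottomed tube with a long cap of its own width: cylinder 25 mm in diameter, 92 mm long, plus a blue cap 25 mm wide, 26 mm long at +x. This point: on its axis, mid-cylinder (grip here, across the diameter). x runs along the tube towards the cap. Cradled in a groove of either rack its axis is 48 mm above the table. 50 g, varying by a quarter.
- long_center (a point): White plastic sample tube, lying level: the longest tube, round-bottomed: cylinder 20 mm in diameter, 124 mm long, plus a 10 mm round bottom at -x and a blue cap 23 mm wide, 18 mm long at +x. This point: on its axis, mid-cylinder (grip here, across the diameter). x runs along the tube towards the cap. Cradled in a groove of either rack its axis is 44 mm above the table. 40 g, varying by a quarter.
- full_rack: Grey metal rack, fixed, full at the start. Base 80 (x) by 300 (y) by 8 mm; origin on the table under the middle of the row, z up. Four V-groove saddles at y = +96, +32, -32, -96 mm; a orange knob (22 mm wide, 50 mm tall) at y = +164 mm, so +96 is the first from the knob. Grooves run along x. Between a groove's two plates the fingers have a gap 54 mm long, free down to 11 mm above the table.
- empty_rack: White plastic rack, fixed, empty at the start; same build and origin, but its knob is at the other end, y = -164 mm: grooves at y = -96 (first from the knob), -32, +32, +96 mm. A groove is two upright plates, 6 mm thick, at x = -30 and +30 mm, with 90 degree V notches, 44 mm wide: V bottom 30 mm, lips 45 mm above the table, 30 mm wide at the lips. A tube bridges both plates, along x.
- saddle_big: The grey V-groove saddle, fixed on the grey rack, in which the 'big' tube lies at the start; all four are alike (76 mm along x, 40 mm along y), and any may be at any place of the row. Its origin is under the middle of its groove, 8 mm above the table; it stays there, so it tells which place the tube came from.
- saddle_slim: The grey V-groove saddle, fixed on the grey rack, in which the 'slim' tube lies at the start; all four are alike (76 mm along x, 40 mm along y), and any may be at any place of the row. Its origin is under the middle of its groove, 8 mm above the table; it stays there, so it tells which place the tube came from.
- saddle_vial: The grey V-groove saddle, fixed on the grey rack, in which the 'vial' tube lies at the start; all four are alike (76 mm along x, 40 mm along y), and any may be at any place of the row. Its origin is under the middle of its groove, 8 mm above the table; it stays there, so it tells which place the tube came from.
- saddle_long: The grey V-groove saddle, fixed on the grey rack, in which the 'long' tube lies at the start; all four are alike (76 mm along x, 40 mm along y), and any may be at any place of the row. Its origin is under the middle of its groove, 8 mm above the table; it stays there, so it tells which place the tube came from.
Things that resemble listed ones, but are neither listed nor needed, are in the scene too. What is shaped like the part that bears vial_center but green or yellow is not meant.

How it is judged:
By the outcome, as a careful person would: the job done as asked, in the order asked, and still so for the second after the job is handed in, with the robot touching nothing.
It also fails if it takes over 115 s, if anything falls off the work surface, if the arm or the gripper's body presses on something with over 40 N, if the wrist force passes 120 N, or if a joint passes its speed limit or range.

## Working session

There is one attempt and no reset: what is moved stays moved. The work goes in short steps, Python scripts to look and compute and a shell command to move; the robot and the scene stay as the last step left them, time stands still between calls to the robot, and variables do not carry over. Pictures are saved under pics/ and viewed, about 12 in all and at most 16, crops included, and the job is handed in when it is done.

```bash
mkdir -p pics; python3 - <<'E'
from cell import status, viewer, robot
import cv2,numpy as np
print(status.observe(), robot.pinch_z)
for n in ("scene","side"):
    d=viewer.read_camera(n); cv2.imwrite(f"pics/{n}0.png",d["image"][:,:,::-1]); np.savez(f"{n}0.npz",**d)
    print(n,d["fx"],d["cx"],d["cy"],np.round(d["camera_from_world"],3).tolist(),d.keys())
E
```

```text
{'time': 0.0, 'qpos': array([-1.37998788e+00,  3.42735531e-01,  1.52501701e+00, -2.12208989e-05,
        1.27534840e+00, -1.46003736e-01]), 'qvel': array([-0.00228079,  0.00054278, -0.00024687,  0.00106044,  0.00041502,
       -0.00015546]), 'joint_efforts': array([-8.68877196e-04, -4.31240416e+01, -2.44220889e+01,  7.16661592e-02,
        5.59264678e-02, -1.03914604e-04]), 'tool_pos': array([ 0.17343977, -0.49510759,  0.2260383 ]), 'tool_rot': array([-1.57229152e+00,  1.99357439e-04, -2.80477442e+00]), 'contact_force': array([-0.0127966 , -0.22688299,  0.04145266]), 'torque': array([-0.02932292, -0.02861903, -0.0183298 ]), 'opening': 0.0916166142471345} 0.0188
scene 444.7300143118581 321.0939488485587 234.49785923718605 [[-0.785, 0.62, -0.013, 0.349], [-0.522, -0.649, 0.553, 0.196], [0.334, 0.441, 0.833, -1.016], [0.0, 0.0, 0.0, 1.0]] dict_keys(['image', 'range_z', 'fx', 'fy', 'cx', 'cy', 'camera_from_world'])
side 474.6466724090633 319.17411879112626 237.9227186583412 [[-0.908, -0.42, -0.002, 0.419], [0.283, -0.615, 0.736, -0.169], [-0.31, 0.668, 0.677, -0.9], [0.0, 0.0, 0.0, 1.0]] dict_keys(['image', 'range_z', 'fx', 'fy', 'cx', 'cy', 'camera_from_world'])
```

View pics/scene0.png

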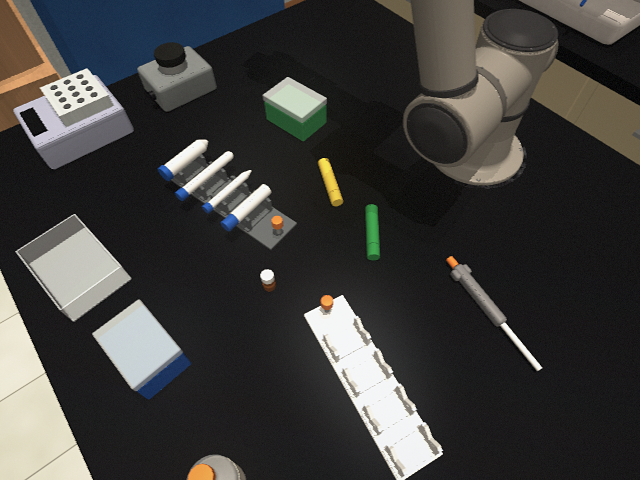

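View pics/side0.png

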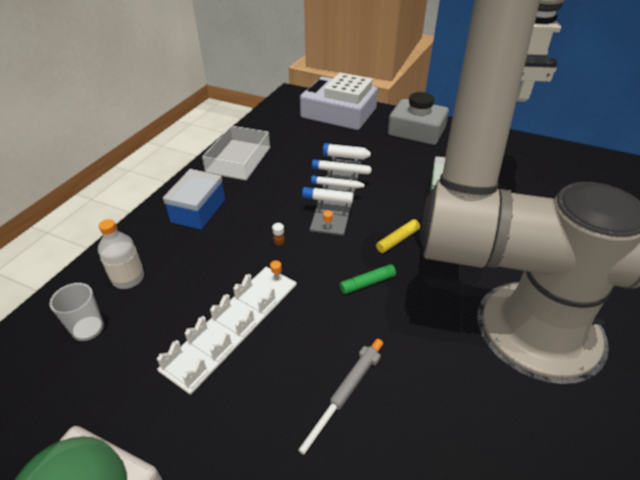

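Grey rack at (225,195), knob at (277,222). From the knob the tubes are vial (248,207), slim (228,190), long (205,175) and big (185,160). The white rack is at (370,390) with its knob at (327,300). The green (372,232) and yellow (330,182) vials are decoys and lie loose.

```bash
cat > h.py <<'E'
import numpy as np,cv2
def cloud(d):
    v,u=np.mgrid[:480,:640]; z=d["range_z"]
    p=np.stack([(u-d["cx"])/d["fx"]*z,-(v-d["cy"])/d["fy"]*z,-z],-1)
    T=np.linalg.inv(d["camera_from_world"]); w=p@T[:3,:3].T+T[:3,3]; w[z<=0]=np.nan; return w
E
python3 - <<'E'
from h import *
for n,kw,kg,roiw,roig in (("scene",(327,301),(277,223),[(300,285),(350,285),(450,460),(400,480)],[(150,150),(205,130),(305,220),(270,255)]),
          ("side",(276,267),(328,216),[(150,370),(270,255),(305,285),(185,395)],[(290,240),(315,130),(385,150),(355,240)])):
    d=np.load(n+"0.npz"); w=cloud(d); im=d["image"].astype(int)
    def mask(r):
        m=np.zeros((480,640),np.uint8); cv2.fillPoly(m,[np.array(r)],1); return m>0
    z=w[:,:,2]
    org=(im[:,:,0]>150)&(im[:,:,2]<90)&(im[:,:,0]-im[:,:,2]>90)
    for nm,r in (("white",roiw),("grey",roig)):
        m=mask(r); k=w[m&org&(z>.03)]
        print(n,nm,"knob",len(k),np.round(np.nanmean(k,0),4),"ext",np.round((np.nanmin(k,0)+np.nanmax(k,0))/2,4))
        b=m&(z>.004)&(z<.013); bl=w[b][:,:2].astype(np.float32)
        print("  base rect",cv2.minAreaRect(np.clip(bl,-2,2)),len(bl), np.nanmedian(w[b][:,2]))
        rect=cv2.minAreaRect(w[m&(z>.004)&(z<.08)][:,:2].astype(np.float32)); print("  all",rect)
    # tubes: white blobs in grey roi z>.03
    t=mask(roig)&(z>.028)&(im.min(2)>120); nn,lab,st,c=cv2.connectedComponentsWithStats(t.astype(np.uint8))
    for i in range(1,nn):
        if st[i,4]<80: continue
        p=w[lab==i]; mu=p.mean(0); vt=np.linalg.svd(p-mu)[2][0]; s=(p-mu)@vt
        print("  tube",np.round(c[i]),st[i,4],np.round(mu,4),"dir",np.round(vt,3),"mid",np.round(mu+vt*(s.max()+s.min())/2,4),"len",round(np.ptp(s),4),"zmax",round(np.percentile(p[:,2],97),4))
    bl=mask(roig)&(z>.028)&(im[:,:,2]>im[:,:,0]+50); nn,lab,st,c=cv2.connectedComponentsWithStats(bl.astype(np.uint8))
    for i in range(1,nn):
        if st[i,4]>20: print("  cap",np.round(c[i]),np.round(w[lab==i].mean(0),4))
E
```

```text
scene white knob 124 [0.5142 0.1044 0.0492] ext [0.5132 0.1038 0.0452]
  base rect ((0.5291375517845154, 0.22250820696353912), (0.33104538917541504, 0.07631387561559677), 79.54348754882812) 5975 0.009880569962765318
  all ((0.5291375517845154, 0.22250820696353912), (0.33104538917541504, 0.07631387561559677), 79.54348754882812)
scene grey knob 94 [ 0.484  -0.0857  0.0489] ext [ 0.4832 -0.0871  0.0439]
  base rect ((0.4972929358482361, -0.2663303315639496), (0.1195232942700386, 0.39839619398117065), 6.7512359619140625) 2000 0.01011913236378631
  all ((0.5068932771682739, -0.2651938498020172), (0.13885802030563354, 0.39839619398117065), 6.751236438751221)
  tube [187. 155.] 550 [ 0.5365 -0.3354  0.0618] dir [0.972 0.233 0.013] mid [ 0.532  -0.3365  0.0618] len 0.1054 zmax 0.0677
  tube [210. 170.] 461 [ 0.5169 -0.277   0.0524] dir [0.973 0.23  0.002] mid [ 0.5148 -0.2775  0.0524] len 0.1155 zmax 0.0571
  tube [229. 188.] 360 [ 0.5106 -0.2143  0.048 ] dir [0.972 0.233 0.005] mid [ 0.5063 -0.2153  0.048 ] len 0.113 zmax 0.052
  tube [251. 202.] 525 [ 0.499  -0.1494  0.0579] dir [0.971 0.2
[... 757 characters left out ...]
1276855)
  tube [347. 151.] 448 [ 0.5334 -0.3335  0.0559] dir [-0.969 -0.246 -0.014] mid [ 0.5321 -0.3338  0.0559] len 0.1113 zmax 0.0655
  tube [344. 167.] 415 [ 0.5185 -0.2743  0.0479] dir [-0.972 -0.237 -0.   ] mid [ 0.5186 -0.2742  0.0479] len 0.1345 zmax 0.0548
  tube [339. 182.] 302 [ 0.507  -0.2127  0.0445] dir [-0.971 -0.241 -0.004] mid [ 0.5053 -0.2131  0.0445] len 0.1173 zmax 0.0501
  tube [332. 195.] 432 [ 0.4952 -0.1468  0.053 ] dir [-0.971 -0.237 -0.006] mid [ 0.496  -0.1466  0.053 ] len 0.0946 zmax 0.0607
  cap [325. 149.] [ 0.5907 -0.3182  0.0572]
  cap [315. 163.] [ 0.5914 -0.2563  0.0482]
  cap [314. 179.] [ 0.5672 -0.1971  0.0455]
  cap [307. 192.] [ 0.5534 -0.1331  0.0533]
```

```bash
python3 - <<'E'
import cv2
a=cv2.imread("pics/scene0.png"); b=cv2.imread("pics/side0.png")
A=cv2.resize(a[130:260,145:305],(800,650)[:2]);B=cv2.resize(b[130:240,290:390],(500,550))
A=cv2.resize(a[130:260,145:305],(480,390));B=cv2.resize(b[130:240,290:390],(320,352))
B=cv2.copyMakeBorder(B,0,38,0,0,cv2.BORDER_CONSTANT)
cv2.imwrite("pics/crop0.png",cv2.hconcat([A,B]))
E
```

```text
(no output)
```

View pics/crop0.png

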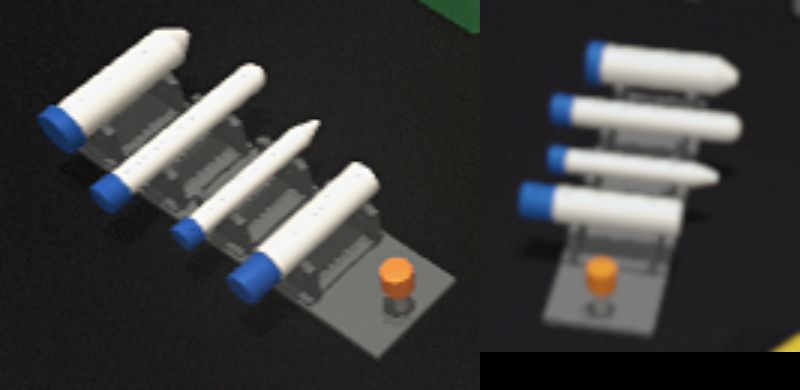

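Order from the knob is confirmed: vial (full-width long cap), slim (thin cone), long (round bottom), big (fat cone). I'll move above the grey rack for a close look.

```bash
python3 -m pendant '[[[-41,-7,-12.1,0,0.1,0,9.1],[-41,-7,-12.1,0,0.1,0,9.1],[-41,-7,-12.1,0,0.1,0,9.1],[-41,-7,-12.1,0,0.1,0,9.1],[-41,-7,-12.1,0,0.1,0,9.1],[-41,-7,-12.1,0,0.1,0,9.1],[-41,-7,-12.1,0,0.1,0,9.1],[-41,-7,-12.1,0,0.1,0,9.1],[-41,-7,-12.1,0,0.1,0,9.1],[-41,-7,-12.1,0,0.1,0,9.1],[-41,-7,-12.1,0,0.1,0,9.1],[-41,-7,-12.1,0,0.1,0,9.1],[-41,-7,-12.1,0,0.1,0,9.1],[-41,-7,-12.1,0,0.1,0,9.1]]]'
python3 - <<'E'
from cell import viewer
import numpy as np,cv2
d=viewer.read_camera("wrist"); np.savez("w1.npz",**d); cv2.imwrite("pics/w1.png",d["image"][:,:,::-1])
T=np.linalg.inv(d["camera_from_world"]);print(T.round(3).tolist(),d["fx"])
E
```

```text
time: 1.5
tool_pos: [0.5197, -0.2466, 0.2967]
tool_rot: [-1.571, -0.0, -2.907]
contact_force: [-0.4, 0.0, 0.2]
opening: 0.0909
[[0.233, 0.93, 0.285, 0.596], [-0.972, 0.223, 0.069, -0.228], [0.001, -0.293, 0.956, 0.454], [0.0, 0.0, 0.0, 1.0]] 338.85135017876104
```

View pics/w1.png

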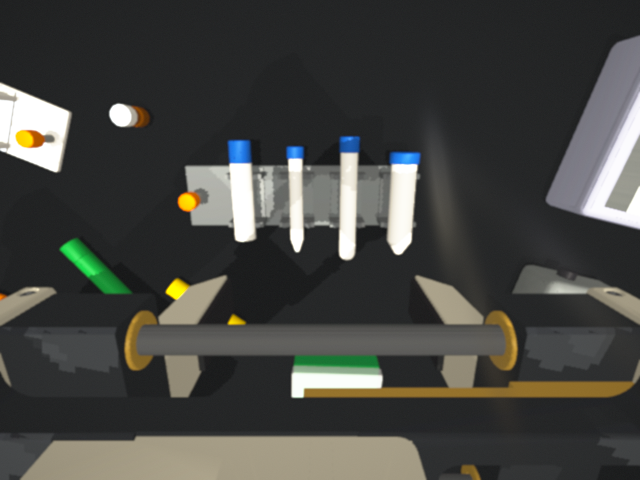

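Clear view: knob (188,202), vial (241,190), slim (296,198), long (348,197), big (402,202). Next I back-project these onto planes of known height.

```bash
cat >> h.py <<'E'
def onplane(d,uv,z):
    uv=np.atleast_2d(uv).astype(float); T=np.linalg.inv(d["camera_from_world"])
    r=np.c_[(uv[:,0]-d["cx"])/d["fx"],-(uv[:,1]-d["cy"])/d["fy"],-np.ones(len(uv))]@T[:3,:3].T
    return T[:3,3]+r*((z-T[2,3])/r[:,2])[:,None]
E
python3 - <<'E'
from h import *
d=np.load("w1.npz"); w=cloud(d); im=d["image"].astype(int)
print("knob",onplane(d,[188,202],.05).round(4))
C=onplane(d,[[187,167],[191,227],[419,167],[419,227]],.008); print(C.round(4).tolist())
yd=None
for nm,c,h in (("vial",(241,190),.048),("slim",(296,198),.041),("long",(348,197),.044),("big",(402,202),.051)):
    S=np.zeros((480,640),bool); S[125:268,c[0]-19:c[0]+19]=1
    blue=S&(im[:,:,2]>im[:,:,0]+60); wh=S&(im.min(2)>150)
    n,lab,st,_=cv2.connectedComponentsWithStats(wh.astype(np.uint8)); wh=lab==1+np.argmax(st[1:,4])
    P=[onplane(d,np.argwhere(m)[:,::-1],h)[:,:2] for m in (wh,blue)]
    mu=P[0].mean(0); v=np.linalg.svd(np.r_[P[0],P[1]]-np.r_[P[0],P[1]].mean(0))[2][0]; v*=np.sign(v[0]); n_=np.array([-v[1],v[0]])
    s=(P[0]-mu)@v; sb=(P[1]-mu)@v; t=(P[0]-mu)@n_; j=np.percentile(sb,2)
    L={"vial":.092,"slim":.1,"long":.124,"big":.094}[nm]
    print(nm,"ang",round(np.arctan2(v[1],v[0]),4),"line",mu.round(4),"white",s.min().round(4),s.max().round(4),"blue",sb.min().round(4),sb.max().round(4),"center",(mu+v*(s.max()-L/2)).round(4), "depth top",np.nanpercentile(w[wh][:,2],90).round(4))
E
```

```text
knob [[ 0.4819 -0.0908  0.05  ]]
[[0.5156, -0.0697, 0.008], [0.4364, -0.0847, 0.008], [0.5856, -0.3618, 0.008], [0.5089, -0.3872, 0.008]]
vial ang 0.1976 line [ 0.4975 -0.1493] white -0.0517 0.045 blue 0.0444 0.0711 center [ 0.4966 -0.1495] depth top 0.0596
slim ang 0.2366 line [ 0.5091 -0.2174] white -0.0629 0.0543 blue 0.0543 0.0681 center [ 0.5133 -0.2164] depth top 0.0491
long ang 0.233 line [ 0.5212 -0.2804] white -0.0699 0.0631 blue 0.0654 0.0823 center [ 0.5224 -0.2801] depth top 0.0539
big ang 0.2392 line [ 0.5369 -0.3428] white -0.0612 0.0504 blue 0.0503 0.064 center [ 0.5402 -0.3419] depth top 0.0647
```

```bash
python3 -m pendant '[[[-12.9,0,-49.8,0,0.406,0,5],[-12.9,0,-49.8,0,0.406,0,5],[-12.9,0,-49.8,0,0.406,0,5],[-12.9,0,-49.8,0,0.406,0,5],[-12.9,0,-49.8,0,0.406,0,5],[-12.9,0,-49.8,0,0.406,0,5],[-12.9,0,-49.8,0,0.406,0,5],[-12.9,0,-49.8,0,0.406,0,5],[-12.9,0,-49.8,0,0.406,0,5],[-12.9,0,-49.8,0,0.406,0,5],[-12.9,0,-49.8,0,0.406,0,5],[-12.9,0,-49.8,0,0.406,0,5],[-12.9,0,-49.8,0,0.406,0,5],[-12.9,0,-49.8,0,0.406,0,5],[-12.9,0,-49.8,0,0.406,0,5],[-12.9,0,-49.8,0,0.406,0,5],[-12.9,0,-49.8,0,0.406,0,5]]]'
python3 - <<'E'
from cell import viewer
import numpy as np,cv2
d=viewer.read_camera("wrist"); np.savez("w2.npz",**d); cv2.imwrite("pics/w2.png",cv2.resize(d["image"][60:300,100:500,::-1],(800,480),interpolation=cv2.INTER_CUBIC))
E
```

```text
time: 3.25
tool_pos: [0.5293, 0.2678, 0.2969]
tool_rot: [-1.571, 0.0, 2.971]
contact_force: [0.1, 0.2, 0.4]
opening: 0.0501
```

View pics/w2.png

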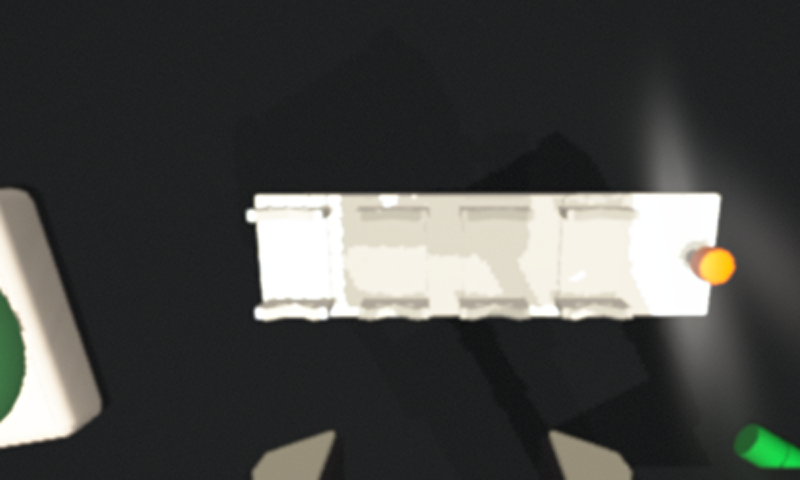

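```bash
python3 - <<'E'
from h import *
d=np.load("w2.npz"); w=cloud(d); im=d["image"].astype(int)
print("knob",onplane(d,[458.5,192.5],.05).round(4))
f=lambda u,v:(100+u/2,60+v/2)
B=onplane(d,[f(255,195),f(720,194),f(707,316)],.008)[:,:2];print("base corners",B.round(4).tolist(), np.linalg.norm(B[0]-B[1]),np.linalg.norm(B[1]-B[2]))
R=np.zeros((480,640),bool); R[150:225,215:445]=1
p=w[R&(w[:,:,2]>.036)&(w[:,:,2]<.055)]; print(len(p),np.percentile(p[:,2],[5,50,95]))
# plates fit : lines x=+-30
from scipy.optimize import minimize
def loc(q,p):
    c,s=np.cos(q[2]),np.sin(q[2]); e=p[:,:2]-q[:2]; return e@np.array([c,s]),e@np.array([-s,c])
G=np.array([-96,-32,32,96])/1e3; H=np.add.outer(G,[-.0185,.0185]).ravel()
def cost(q):
    x,y=loc(q,p); dx=np.maximum(abs(abs(x)-.03)-.003,0); dy=np.maximum(np.abs(y[:,None]-H).min(1)-.0035,0)
    return np.minimum(dx**2+dy**2,.008**2).sum()
r=min((minimize(cost,[.539+a,.2675+b,-.17],method="Nelder-Mead",options=dict(initial_simplex=np.array([.539+a,.2675+b,-.17])+np.array([[0,0,0],[.006,0,0],[0,.006,0],[0,0,.05]]))) for a in(-.006,0,.006) for b in (-.01,0,.01)),key=lambda r:r.fun)
print(r.x.round(4),np.sqrt(r.fun/len(p)))
x,y=loc(r.x,p)
for s in (1,-1):
    for g in G:
        m=(x*s>0)&(abs(y-g)<.03); print(s,g,m.sum(),(np.percentile(y[m],[2,98])*1e3).round(1),(np.median(x[m])*1e3).round(1))
c,s=np.cos(r.x[2]),np.sin(r.x[2]); print("knob pred",r.x[:2]-.164*np.array([-s,c]))
E
```

```text
knob [[0.5122 0.1027 0.05  ]]
base corners [[0.5981, 0.3771], [0.5481, 0.0827], [0.4686, 0.0954]] 0.29865103043592334 0.08053237814633481
1131 [0.03662023 0.04070123 0.04415368]
[ 0.5442  0.2963 -0.1661] 0.003449946707273522
1 -0.096 137 [-120.7  -71.2] 30.0
1 -0.032 138 [-56.8  -8. ] 30.2
1 0.032 148 [ 7.3 55.8] 30.2
1 0.096 79 [70.4 85.5] 30.3
-1 -0.096 139 [-120.6  -71.5] -29.8
-1 -0.032 132 [-56.4  -8. ] -29.6
-1 0.032 137 [ 6.8 55.7] -29.7
-1 0.096 70 [70.4 85.2] -29.6
knob pred [0.5171156  0.13452102]
```

```bash
python3 - <<'E'
from h import *
d=np.load("w2.npz"); w=cloud(d)
R=np.zeros((480,640),bool); R[150:225,215:445]=1
p=w[R&(w[:,:,2]>.036)&(w[:,:,2]<.055)]
th=-.1675; c,s=np.cos(th),np.sin(th); C=np.array([.5395,.2655])
e=p[:,:2]-C; x=e@[c,s]; y=e@[-s,c]
for sg in (1,-1):
    m=x*sg>0; hh=np.histogram(y[m]*1e3,bins=np.arange(-130,132,4))
    print(sg,np.median(x[m]).round(4)); print(list(zip(hh[1].astype(int),hh[0])))
a=x>0; print(np.polyfit(y[a],x[a],1),np.polyfit(y[~a],x[~a],1))
E
```

```text
1 0.0297
[(np.int64(-130), np.int64(0)), (np.int64(-126), np.int64(0)), (np.int64(-122), np.int64(5)), (np.int64(-118), np.int64(12)), (np.int64(-114), np.int64(21)), (np.int64(-110), np.int64(21)), (np.int64(-106), np.int64(15)), (np.int64(-102), np.int64(1)), (np.int64(-98), np.int64(0)), (np.int64(-94), np.int64(1)), (np.int64(-90), np.int64(13)), (np.int64(-86), np.int64(16)), (np.int64(-82), np.int64(21)), (np.int64(-78), np.int64(15)), (np.int64(-74), np.int64(0)), (np.int64(-70), np.int64(0)), (np.int64(-66), np.int64(0)), (np.int64(-62), np.int64(0)), (np.int64(-58), np.int64(5)), (np.int64(-54), np.int64(15)), (np.int64(-50), np.int64(18)), (np.int64(-46), np.int64(21)), (np.int64(-42), np.int64(12)), (np.int64(-38), np.int64(0)), (np.int64(-34), np.int64(0)), (np.int64(-30), np.int64(1)), (np.int64(-26), np.int64(13)), (np.int64(-22), np.int64(23)), (np.int64(-18), np.int64(17)), (np.int64(-14), np.int64(15)), (np.int64(-10), np.int64(0)), (np.int64(-6), np.int64(0)), (np.int64(-2), np.int64(0)), (np.int64(2), np.int64(0)), (np.int64(6), np.int64(5)), (np.int64(10), np.int6
[... 2197 characters left out ...]
, np.int64(23)), (np.int64(46), np.int64(14)), (np.int64(50), np.int64(13)), (np.int64(54), np.int64(0)), (np.int64(58), np.int64(0)), (np.int64(62), np.int64(0)), (np.int64(66), np.int64(0)), (np.int64(70), np.int64(11)), (np.int64(74), np.int64(18)), (np.int64(78), np.int64(18)), (np.int64(82), np.int64(14)), (np.int64(86), np.int64(5)), (np.int64(90), np.int64(0)), (np.int64(94), np.int64(0)), (np.int64(98), np.int64(3)), (np.int64(102), np.int64(18)), (np.int64(106), np.int64(22)), (np.int64(110), np.int64(15)), (np.int64(114), np.int64(12)), (np.int64(118), np.int64(0)), (np.int64(122), np.int64(0)), (np.int64(126), np.int64(0))]
[0.0004408  0.02957141] [-4.44054829e-05 -3.01184387e-02]
```

```bash
cat > go.py <<'E'
import sys,numpy as np
from cell import status
s=status.observe(); p=s["tool_pos"]; yaw=s["tool_rot"][2]
x,y,z,ty=map(float,sys.argv[1:5]); D=np.array([x,y,z])-p
c,sn=np.cos(yaw),np.sin(yaw)
dy=(ty-yaw+np.pi)%(2*np.pi)-np.pi
print("rows x,y,z cm:",np.round(100*np.array([D@[c,sn,0],-D[2],D@[-sn,c,0]]),2),"turn y",round(-dy,3),"n>=",np.linalg.norm(D)/.05, "pos",p.round(4))
E
python3 go.py .4971 -.1536 .15 -2.904
```

```text
rows x,y,z cm: [-3.97 14.68 42.1 ] turn y -0.408 n>= 8.952415170235613 pos [0.5292 0.268  0.2968]
```

```bash
python3 -m pendant '[[[-4,14.7,42.1,0,-0.408,0,5],[-4,14.7,42.1,0,-0.408,0,5],[-4,14.7,42.1,0,-0.408,0,5],[-4,14.7,42.1,0,-0.408,0,5],[-4,14.7,42.1,0,-0.408,0,5],[-4,14.7,42.1,0,-0.408,0,5],[-4,14.7,42.1,0,-0.408,0,5],[-4,14.7,42.1,0,-0.408,0,5],[-4,14.7,42.1,0,-0.408,0,5],[-4,14.7,42.1,0,-0.408,0,5],[-4,14.7,42.1,0,-0.408,0,5],[-4,14.7,42.1,0,-0.408,0,5],[-4,14.7,42.1,0,-0.408,0,5],[-4,14.7,42.1,0,-0.408,0,5],[-4,14.7,42.1,0,-0.408,0,5],[-4,14.7,42.1,0,-0.408,0,5]]]'
python3 go.py .4971 -.1536 .0292 -2.904
python3 - <<'E'
from cell import viewer
import numpy as np,cv2
d=viewer.read_camera("wrist"); np.savez("w3.npz",**d); cv2.imwrite("pics/w3.png",d["image"][:,:,::-1])
E
```

```text
time: 4.9
tool_pos: [0.4978, -0.1526, 0.1499]
tool_rot: [-1.57, 0.0, -2.902]
contact_force: [0.5, 0.1, 0.6]
opening: 0.05
rows x,y,z cm: [ 0.09 12.07  0.08] turn y 0.002 n>= 2.414848324608141 pos [ 0.4978 -0.1526  0.1499]
```

View pics/w3.png

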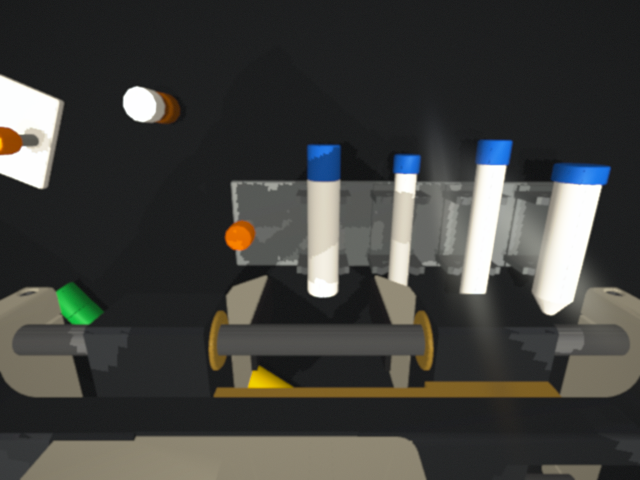

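The vial is centred between the fingers (axis u≈323, image centre ≈321). Descending and gripping.

```bash
python3 -m pendant '[[[0.1,4,0.1,0,0,0,4.6],[0.1,8,0.1,0,0,0,4.6],[0.1,11,0.1,0,0,0,4.6],[0.1,12.1,0.1,0,0,0,4.6],[0.1,12.1,0.1,0,0,0,4.6],[0.1,12.1,0.1,0,0,0,4.6],[0.1,12.1,0.1,0,0,0,1.8],[0.1,12.1,0.1,0,0,0,1.8],[0.1,12.1,0.1,0,0,0,1.8],[0.1,12.1,0.1,0,0,0,1.8],[0.1,12.1,0.1,0,0,0,1.8],[0.1,12.1,0.1,0,0,0,1.8]]]' 15
```

```text
time: 6.15
tool_pos: [0.4974, -0.1547, 0.0294]
tool_rot: [-1.57, 0.001, -2.903]
contact_force: [-2.2, 0.3, 5.9]
opening: 0.0242
```

```bash
python3 go.py .4971 -.1536 .13 -2.904
```

```text
rows x,y,z cm: [  0.   -10.06  -0.11] turn y 0.001 n>= 2.011428010512056 pos [ 0.4974 -0.1547  0.0294]
```

```bash
python3 -m pendant '[[[0,-2,0,0,0,0,1.8],[0,-6,0,0,0,0,1.8],[0,-10,0,0,0,0,1.8],[0,-10,0,0,0,0,1.8],[0,-10,0,0,0,0,1.8]]]'; python3 go.py .5232 .1691 .12 2.974
```

```text
time: 6.65
tool_pos: [0.497, -0.1544, 0.1292]
tool_rot: [-1.57, 0.001, -2.903]
contact_force: [-0.1, 0.1, -0.9]
opening: 0.0242
rows x,y,z cm: [-10.2    0.92 -30.81] turn y 0.406 n>= 6.494276486337999 pos [ 0.497  -0.1544  0.1292]
```

```bash
python3 -m pendant '[[[-10.2,0.9,-30.8,0,0.406,0,1.8],[-10.2,0.9,-30.8,0,0.406,0,1.8],[-10.2,0.9,-30.8,0,0.406,0,1.8],[-10.2,0.9,-30.8,0,0.406,0,1.8],[-10.2,0.9,-30.8,0,0.406,0,1.8],[-10.2,0.9,-30.8,0,0.406,0,1.8],[-10.2,0.9,-30.8,0,0.406,0,1.8],[-10.2,0.9,-30.8,0,0.406,0,1.8],[-10.2,0.9,-30.8,0,0.406,0,1.8],[-10.2,0.9,-30.8,0,0.406,0,1.8],[-10.2,0.9,-30.8,0,0.406,0,1.8],[-10.2,0.9,-30.8,0,0.406,0,1.8],[-10.2,0.9,-30.8,0,0.406,0,1.8]]]'; python3 go.py .5232 .1691 .031 2.974
python3 - <<'E'
from cell import viewer
import numpy as np,cv2
d=viewer.read_camera("wrist"); np.savez("w4.npz",**d); cv2.imwrite("pics/w4.png",d["image"][:,:,::-1])
E
```

```text
time: 7.95
tool_pos: [0.5233, 0.1681, 0.1198]
tool_rot: [-1.571, 0.0, 2.973]
contact_force: [-0.2, -0.4, -0.1]
opening: 0.0249
rows x,y,z cm: [ 0.02  8.88 -0.09] turn y -0.001 n>= 1.7757121220254992 pos [0.5233 0.1681 0.1198]
```

View pics/w4.png

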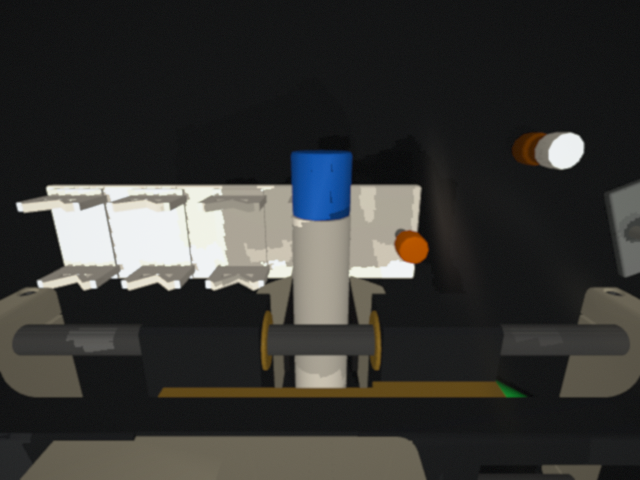

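```bash
cat > chk.py <<'E'
from h import *
import sys
f=sys.argv[1]; d=np.load(f); w=cloud(d)
th=-.1675;c,s=np.cos(th),np.sin(th); C=np.array([.5392,.2638])
e=w[:,:,:2]-C; x=e@np.array([c,s]); y=e@np.array([-s,c]); z=w[:,:,2]
for g in (-.096,-.032,.032,.096):
  for sg in (1,-1):
    m=(z>.036)&(z<.047)&(abs(x-sg*.03)<.008)&(abs(y-g)<.03)
    if m.sum()>40: print(g,sg,m.sum(),"y mid %.1f mm, x %.1f"%((np.percentile(y[m],2)+np.percentile(y[m],98))*500-g*1e3,np.median(x[m])*1e3))
E
python3 chk.py w4.npz; python3 - <<'E'
from h import *
d=np.load("w4.npz"); t=np.array([.5233,.1681])
for z in (.1386,.1511): print((onplane(d,[322,217],z)[0,:2]-t)@np.array([[.986,.167],[-.1667,.986]]).T)
E
```

```text
-0.032 1 417 y mid 0.5 mm, x 29.7
-0.032 -1 393 y mid 0.4 mm, x -29.6
0.032 1 423 y mid 0.3 mm, x 29.8
0.032 -1 410 y mid 0.4 mm, x -29.6
0.096 1 442 y mid 0.2 mm, x 29.8
0.096 -1 408 y mid 0.4 mm, x -29.6
[ 0.04230357 -0.01537718]
[ 0.04517242 -0.01631186]
```

The saddles match my rack frame within 0.5 mm, and the vial's middle is within about 2 mm of the tool. Lowering and releasing.

```bash
python3 -m pendant '[[[0,4,-0.1,0,0,0,1.8],[0,7,-0.1,0,0,0,1.8],[0,8.4,-0.1,0,0,0,1.8],[0,9,-0.1,0,0,0,1.8],[0,9,-0.1,0,0,0,1.8],[0,9,-0.1,0,0,0,1.8],[0,9,-0.1,0,0,0,4.2],[0,9,-0.1,0,0,0,4.2],[0,9,-0.1,0,0,0,4.2],[0,9,-0.1,0,0,0,4.2],[0,7,-0.1,0,0,0,4.2],[0,3,-0.1,0,0,0,4.2],[0,-1,-0.1,0,0,0,4.2],[0,-1,-0.1,0,0,0,4.2]]]'; python3 go.py .5127 -.2162 .12 -2.904
```

```text
time: 9.4
tool_pos: [0.5265, 0.1706, 0.1352]
tool_rot: [-1.574, 0.01, 2.974]
contact_force: [0.9, 1.1, 0.4]
opening: 0.0421
rows x,y,z cm: [-5.07  1.52 38.37] turn y -0.405 n>= 7.747260719279501 pos [0.5265 0.1706 0.1352]
```

```bash
python3 -m pendant '[[[-5.4,1,38.2,0,-0.405,0,4.2],[-5.4,1,38.2,0,-0.405,0,4.2],[-5.4,1,38.2,0,-0.405,0,4.2],[-5.4,1,38.2,0,-0.405,0,4.2],[-5.4,1,38.2,0,-0.405,0,4.2],[-5.4,1,38.2,0,-0.405,0,4.2],[-5.4,1,38.2,0,-0.405,0,4.2],[-5.4,1,38.2,0,-0.405,0,4.2],[-5.4,1,38.2,0,-0.405,0,4.2],[-5.4,1,38.2,0,-0.405,0,4.2],[-5.4,1,38.2,0,-0.405,0,4.2],[-5.4,1,38.2,0,-0.405,0,4.2],[-5.4,1,38.2,0,-0.405,0,4.2],[-5.4,1,38.2,0,-0.405,0,4.2],[-5.4,1,38.2,0,-0.405,0,4.2]]]'; python3 go.py .5131 -.2171 .0222 -2.904
python3 - <<'E'
from cell import viewer
import numpy as np,cv2
d=viewer.read_camera("wrist"); np.savez("w5.npz",**d); a=d["image"][100:400,:,::-1]
e=viewer.read_camera("scene"); np.savez("s5.npz",**e); b=cv2.resize(e["image"][280:480,290:450,::-1],(240,300))
cv2.imwrite("pics/w5.png",cv2.resize(cv2.hconcat([a,b]),(800,273)))
cv2.imwrite("pics/w5.png",cv2.hconcat([a[:,80:640],b]))
E
```

```text
time: 10.9
tool_pos: [0.5131, -0.2152, 0.1198]
tool_rot: [-1.571, 0.0, -2.903]
contact_force: [0.6, -0.2, 1.0]
opening: 0.042
rows x,y,z cm: [0.05 9.76 0.19] turn y 0.001 n>= 1.9533446435344883 pos [ 0.5131 -0.2152  0.1198]
```

View pics/w5.png

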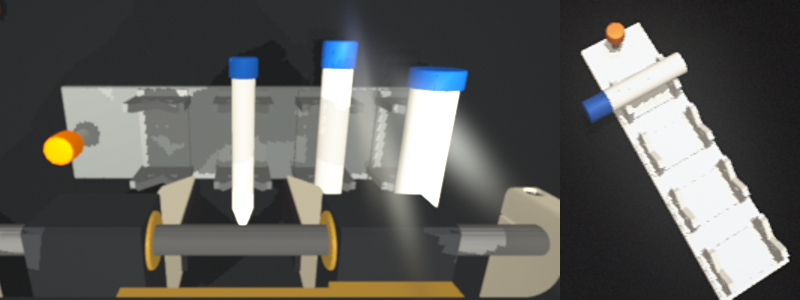

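The vial lies in the groove next to the white knob. The slim tube (u≈323) is centred between the fingers, so I'll grip and lift it.

```bash
python3 - <<'E'
from h import *
d=np.load("w5.npz");x=np.array([.9715,.237]);y=np.array([-.237,.9715]);t=np.array([.5131,-.2152])
for u,z in (((323,177),.049),):
    e=onplane(d,u,z)[0,:2]-t; print("slim junction rel TCP along/lat",e@x,e@y)
E
python3 -m pendant '[[[0,4,0.1,0,0,0,4],[0,7,0.1,0,0,0,4],[0,9,0.1,0,0,0,4],[0,9.8,0.1,0,0,0,4],[0,9.8,0.1,0,0,0,4],[0,9.8,0.1,0,0,0,4],[0,9.8,0.1,0,0,0,0.9],[0,9.8,0.1,0,0,0,0.9],[0,9.8,0.1,0,0,0,0.9],[0,9.8,0.1,0,0,0,0.9],[0,9.8,0.1,0,0,0,0.9],[0,9.8,0.1,0,0,0,0.9],[0,8,0.1,0,0,0,0.9],[0,4,0.1,0,0,0,0.9],[0,0,0.1,0,0,0,0.9],[0,0,0.1,0,0,0,0.9],[0,0,0.1,0,0,0,0.9],[0,0,0.1,0,0,0,0.9]]]'; python3 go.py .5339 .2322 .12 2.974
```

```text
slim junction rel TCP along/lat 0.050950261776785626 -0.0013104796938585986
time: 12.8
tool_pos: [0.5123, -0.2162, 0.1184]
tool_rot: [-1.573, -0.002, -2.904]
contact_force: [0.5, 0.5, -0.7]
opening: 0.0155
rows x,y,z cm: [-12.66  -0.16 -43.07] turn y 0.405 n>= 8.977799459066471 pos [ 0.5123 -0.2162  0.1184]
```

```bash
python3 -m pendant '[[[-12.7,-0.1,-43.1,0,0.405,0,0.9],[-12.7,-0.1,-43.1,0,0.405,0,0.9],[-12.7,-0.1,-43.1,0,0.405,0,0.9],[-12.7,-0.1,-43.1,0,0.405,0,0.9],[-12.7,-0.1,-43.1,0,0.405,0,0.9],[-12.7,-0.1,-43.1,0,0.405,0,0.9],[-12.7,-0.1,-43.1,0,0.405,0,0.9],[-12.7,-0.1,-43.1,0,0.405,0,0.9],[-12.7,-0.1,-43.1,0,0.405,0,0.9],[-12.7,-0.1,-43.1,0,0.405,0,0.9],[-12.7,-0.1,-43.1,0,0.405,0,0.9],[-12.7,-0.1,-43.1,0,0.405,0,0.9],[-12.7,-0.1,-43.1,0,0.405,0,0.9],[-12.7,-0.1,-43.1,0,0.405,0,0.9],[-12.7,-0.1,-43.1,0,0.405,0,0.9],[-12.7,-0.1,-43.1,0,0.405,0,0.9],[-12.7,-0.1,-43.1,0,0.405,0,0.9]]]'; python3 go.py .5339 .2322 .0228 2.974
python3 - <<'E'
from cell import viewer
import numpy as np,cv2
d=viewer.read_camera("wrist"); np.savez("w6.npz",**d); cv2.imwrite("pics/w6.png",d["image"][100:400,:,::-1])
E
python3 chk.py w6.npz
```

```text
time: 14.5
tool_pos: [0.5352, 0.2318, 0.1208]
tool_rot: [-1.571, 0.0, 2.974]
contact_force: [-0.3, -0.0, -0.2]
opening: 0.0153
rows x,y,z cm: [ 0.14  9.8  -0.02] turn y -0.0 n>= 1.9604163414991251 pos [0.5352 0.2318 0.1208]
-0.096 1 250 y mid 0.9 mm, x 29.7
-0.096 -1 251 y mid 1.0 mm, x -29.5
-0.032 1 180 y mid 0.8 mm, x 29.2
0.032 1 414 y mid 0.4 mm, x 29.8
0.032 -1 401 y mid 0.5 mm, x -29.6
0.096 1 425 y mid 0.4 mm, x 29.8
0.096 -1 413 y mid 0.4 mm, x -29.7
```

View pics/w6.png

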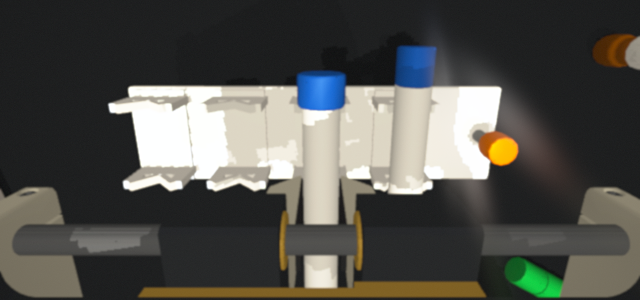

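The slim tube is held above groove 2, with the vial seated beside it. Lowering and releasing.

```bash
python3 -m pendant '[[[0.1,4,0,0,0,0,0.9],[0.1,7,0,0,0,0,0.9],[0.1,9,0,0,0,0,0.9],[0.1,9.8,0,0,0,0,0.9],[0.1,9.8,0,0,0,0,0.9],[0.1,9.8,0,0,0,0,0.9],[0.1,9.8,0,0,0,0,3.6],[0.1,9.8,0,0,0,0,3.6],[0.1,9.8,0,0,0,0,3.6],[0.1,9.8,0,0,0,0,3.6],[0.1,8,0,0,0,0,3.6],[0.1,4,0,0,0,0,3.6],[0.1,0,0,0,0,0,3.6],[0.1,0,0,0,0,0,3.6],[0.1,0,0,0,0,0,4.2],[0.1,0,0,0,0,0,4.2]]]'; python3 go.py .5225 -.2812 .12 -2.904
```

```text
time: 16.15
tool_pos: [0.5333, 0.232, 0.1196]
tool_rot: [-1.57, -0.002, 2.974]
contact_force: [-0.4, -0.2, -0.3]
opening: 0.0418
rows x,y,z cm: [-7.480e+00 -4.000e-02  5.079e+01] turn y -0.405 n>= 10.266941799344469 pos [0.5333 0.232  0.1196]
```

```bash
python3 -m pendant '[[[-7.5,0,50.8,0,-0.405,0,4.2],[-7.5,0,50.8,0,-0.405,0,4.2],[-7.5,0,50.8,0,-0.405,0,4.2],[-7.5,0,50.8,0,-0.405,0,4.2],[-7.5,0,50.8,0,-0.405,0,4.2],[-7.5,0,50.8,0,-0.405,0,4.2],[-7.5,0,50.8,0,-0.405,0,4.2],[-7.5,0,50.8,0,-0.405,0,4.2],[-7.5,0,50.8,0,-0.405,0,4.2],[-7.5,0,50.8,0,-0.405,0,4.2],[-7.5,0,50.8,0,-0.405,0,4.2],[-7.5,0,50.8,0,-0.405,0,4.2],[-7.5,0,50.8,0,-0.405,0,4.2],[-7.5,0,50.8,0,-0.405,0,4.2],[-7.5,0,50.8,0,-0.405,0,4.2],[-7.5,0,50.8,0,-0.405,0,4.2],[-7.5,0,50.8,0,-0.405,0,4.2],[-7.5,0,50.8,0,-0.405,0,4.2]]]'; python3 go.py .5225 -.2812 .0252 -2.904
python3 - <<'E'
from cell import viewer
import numpy as np,cv2
d=viewer.read_camera("wrist"); np.savez("w7.npz",**d); a=d["image"][100:400,:,::-1]
e=viewer.read_camera("scene"); b=cv2.resize(e["image"][280:480,290:450,::-1],(240,300))
cv2.imwrite("pics/w7.png",cv2.hconcat([a[:,80:640],b]))
E
```

```text
time: 17.95
tool_pos: [0.5237, -0.2807, 0.1209]
tool_rot: [-1.571, 0.0, -2.903]
contact_force: [-0.5, -0.7, 0.2]
opening: 0.0416
rows x,y,z cm: [0.13 9.57 0.02] turn y 0.001 n>= 1.9133531855680588 pos [ 0.5237 -0.2807  0.1209]
```

View pics/w7.png

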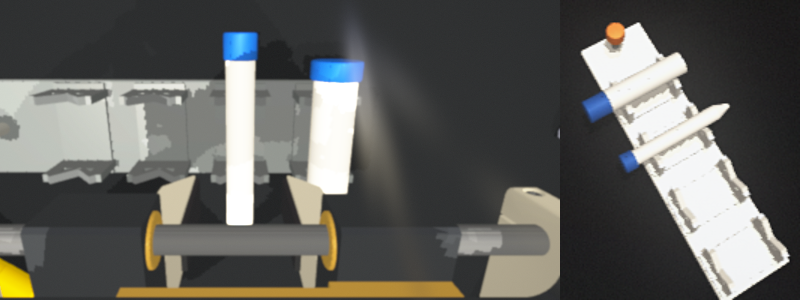

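Slim seated in groove 2. The long tube (u≈320) is centred between the fingers; gripping.

```bash
python3 - <<'E'
from h import *
d=np.load("w7.npz");x=np.array([.9715,.237]);y=np.array([-.237,.9715]);t=np.array([.5237,-.2807])
e=onplane(d,(320,160),.054)[0,:2]-t; print("junction rel TCP along/lat",e@x,e@y)
E
python3 -m pendant '[[[0.1,4,0,0,0,0,3.8],[0.1,7,0,0,0,0,3.8],[0.1,9,0,0,0,0,3.8],[0.1,9.6,0,0,0,0,3.8],[0.1,9.6,0,0,0,0,3.8],[0.1,9.6,0,0,0,0,3.8],[0.1,9.6,0,0,0,0,1.3],[0.1,9.6,0,0,0,0,1.3],[0.1,9.6,0,0,0,0,1.3],[0.1,9.6,0,0,0,0,1.3],[0.1,9.6,0,0,0,0,1.3],[0.1,9.6,0,0,0,0,1.3],[0.1,8,0,0,0,0,1.3],[0.1,4,0,0,0,0,1.3],[0.1,0,0,0,0,0,1.3],[0.1,0,0,0,0,0,1.3],[0.1,0,0,0,0,0,1.3],[0.1,0,0,0,0,0,1.3]]]'; python3 go.py .5445 .2954 .12 2.974
```

```text
junction rel TCP along/lat 0.06226449225223708 0.0006076347265945645
time: 19.85
tool_pos: [0.5218, -0.2809, 0.1195]
tool_rot: [-1.572, -0.002, -2.904]
contact_force: [-0.1, -0.2, -0.7]
opening: 0.0194
rows x,y,z cm: [-1.578e+01 -5.000e-02 -5.547e+01] turn y 0.405 n>= 11.535155722964411 pos [ 0.5218 -0.2809  0.1195]
```

```bash
python3 -m pendant '[[[-15.8,0,-55.5,0,0.405,0,1.3],[-15.8,0,-55.5,0,0.405,0,1.3],[-15.8,0,-55.5,0,0.405,0,1.3],[-15.8,0,-55.5,0,0.405,0,1.3],[-15.8,0,-55.5,0,0.405,0,1.3],[-15.8,0,-55.5,0,0.405,0,1.3],[-15.8,0,-55.5,0,0.405,0,1.3],[-15.8,0,-55.5,0,0.405,0,1.3],[-15.8,0,-55.5,0,0.405,0,1.3],[-15.8,0,-55.5,0,0.405,0,1.3],[-15.8,0,-55.5,0,0.405,0,1.3],[-15.8,0,-55.5,0,0.405,0,1.3],[-15.8,0,-55.5,0,0.405,0,1.3],[-15.8,0,-55.5,0,0.405,0,1.3],[-15.8,0,-55.5,0,0.405,0,1.3],[-15.8,0,-55.5,0,0.405,0,1.3],[-15.8,0,-55.5,0,0.405,0,1.3],[-15.8,0,-55.5,0,0.405,0,1.3],[-15.8,0,-55.5,0,0.405,0,1.3]]]'; python3 go.py .5445 .2954 .0258 2.974
```

```text
time: 21.75
tool_pos: [0.5455, 0.2948, 0.1208]
tool_rot: [-1.571, 0.0, 2.974]
contact_force: [-0.1, -0.3, 0.4]
opening: 0.0193
rows x,y,z cm: [ 0.11  9.5  -0.04] turn y -0.0 n>= 1.9004852255591127 pos [0.5455 0.2948 0.1208]
```

```bash
python3 -m pendant '[[[0.1,4,-0.05,0,0,0,1.3],[0.1,7,-0.05,0,0,0,1.3],[0.1,8.8,-0.05,0,0,0,1.3],[0.1,9.5,-0.05,0,0,0,1.3],[0.1,9.5,-0.05,0,0,0,1.3],[0.1,9.5,-0.05,0,0,0,1.3],[0.1,9.5,-0.05,0,0,0,3.8],[0.1,9.5,-0.05,0,0,0,3.8],[0.1,9.5,-0.05,0,0,0,3.8],[0.1,9.5,-0.05,0,0,0,3.8],[0.1,8,-0.05,0,0,0,3.8],[0.1,4,-0.05,0,0,0,3.8],[0.1,0,-0.05,0,0,0,3.8],[0.1,0,-0.05,0,0,0,3.8],[0.1,0,-0.05,0,0,0,4.6],[0.1,0,-0.05,0,0,0,4.6]]]'; python3 go.py .5404 -.3422 .12 -2.904
```

```text
time: 23.35
tool_pos: [0.5438, 0.2957, 0.1202]
tool_rot: [-1.57, -0.001, 2.974]
contact_force: [-0.3, 0.3, -0.2]
opening: 0.045
rows x,y,z cm: [-1.028e+01  2.000e-02  6.295e+01] turn y -0.405 n>= 12.757278003697166 pos [0.5438 0.2957 0.1202]
```

```bash
python3 -m pendant '[[[-10.3,0,63,0,-0.405,0,4.8],[-10.3,0,63,0,-0.405,0,4.8],[-10.3,0,63,0,-0.405,0,4.8],[-10.3,0,63,0,-0.405,0,4.8],[-10.3,0,63,0,-0.405,0,4.8],[-10.3,0,63,0,-0.405,0,4.8],[-10.3,0,63,0,-0.405,0,4.8],[-10.3,0,63,0,-0.405,0,4.8],[-10.3,0,63,0,-0.405,0,4.8],[-10.3,0,63,0,-0.405,0,4.8],[-10.3,0,63,0,-0.405,0,4.8],[-10.3,0,63,0,-0.405,0,4.8],[-10.3,0,63,0,-0.405,0,4.8],[-10.3,0,63,0,-0.405,0,4.8],[-10.3,0,63,0,-0.405,0,4.8],[-10.3,0,63,0,-0.405,0,4.8],[-10.3,0,63,0,-0.405,0,4.8],[-10.3,0,63,0,-0.405,0,4.8],[-10.3,0,63,0,-0.405,0,4.8],[-10.3,0,63,0,-0.405,0,4.8]]]'; python3 go.py .5404 -.3422 .0322 -2.904
python3 - <<'E'
from cell import viewer
import numpy as np,cv2
d=viewer.read_camera("wrist"); np.savez("w8.npz",**d); a=d["image"][100:400,:,::-1]
e=viewer.read_camera("scene"); b=cv2.resize(e["image"][280:480,290:450,::-1],(240,300))
cv2.imwrite("pics/w8.png",cv2.hconcat([a[:,80:640],b]))
E
```

```text
time: 25.35
tool_pos: [0.5414, -0.3419, 0.1209]
tool_rot: [-1.571, 0.0, -2.903]
contact_force: [-0.3, 0.3, 0.3]
opening: 0.0485
rows x,y,z cm: [0.1  8.87 0.  ] turn y 0.001 n>= 1.774885004997509 pos [ 0.5414 -0.3419  0.1209]
```

View pics/w8.png

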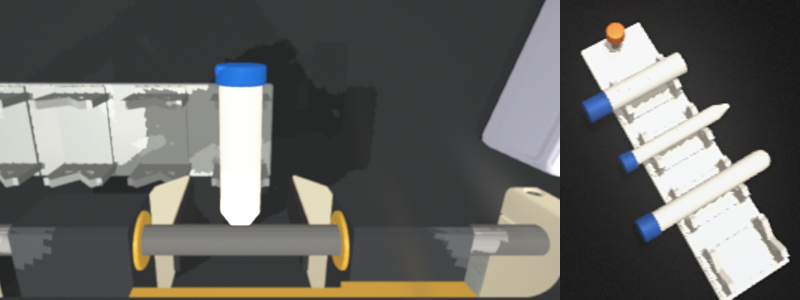

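Three are seated. The big tube (u≈321) is centred between the fingers; gripping it.

```bash
python3 - <<'E'
from h import *
d=np.load("w8.npz");x=np.array([.9715,.237]);y=np.array([-.237,.9715]);t=np.array([.5414,-.3419])
e=onplane(d,(321,185),.066)[0,:2]-t; print("junction rel TCP along/lat",e@x,e@y)
E
python3 -m pendant '[[[0.1,4,0,0,0,0,4.8],[0.1,7,0,0,0,0,4.8],[0.1,8.4,0,0,0,0,4.8],[0.1,8.9,0,0,0,0,4.8],[0.1,8.9,0,0,0,0,4.8],[0.1,8.9,0,0,0,0,4.8],[0.1,8.9,0,0,0,0,2.2],[0.1,8.9,0,0,0,0,2.2],[0.1,8.9,0,0,0,0,2.2],[0.1,8.9,0,0,0,0,2.2],[0.1,8.9,0,0,0,0,2.2],[0.1,8.9,0,0,0,0,2.2],[0.1,7,0,0,0,0,2.2],[0.1,3,0,0,0,0,2.2],[0.1,0,0,0,0,0,2.2],[0.1,0,0,0,0,0,2.2],[0.1,0,0,0,0,0,2.2],[0.1,0,0,0,0,0,2.2]]]'; python3 go.py .5552 .3585 .12 2.974
```

```text
junction rel TCP along/lat 0.04785510621138642 -3.257075765260443e-05
time: 27.25
tool_pos: [0.5395, -0.3423, 0.1192]
tool_rot: [-1.573, -0.002, -2.904]
contact_force: [-0.6, 0.1, -0.9]
opening: 0.0288
rows x,y,z cm: [-18.03  -0.08 -67.74] turn y 0.405 n>= 14.019072135703667 pos [ 0.5395 -0.3423  0.1192]
```

```bash
python3 -m pendant '[[[-18,0,-67.7,0,0.405,0,2.2],[-18,0,-67.7,0,0.405,0,2.2],[-18,0,-67.7,0,0.405,0,2.2],[-18,0,-67.7,0,0.405,0,2.2],[-18,0,-67.7,0,0.405,0,2.2],[-18,0,-67.7,0,0.405,0,2.2],[-18,0,-67.7,0,0.405,0,2.2],[-18,0,-67.7,0,0.405,0,2.2],[-18,0,-67.7,0,0.405,0,2.2],[-18,0,-67.7,0,0.405,0,2.2],[-18,0,-67.7,0,0.405,0,2.2],[-18,0,-67.7,0,0.405,0,2.2],[-18,0,-67.7,0,0.405,0,2.2],[-18,0,-67.7,0,0.405,0,2.2],[-18,0,-67.7,0,0.405,0,2.2],[-18,0,-67.7,0,0.405,0,2.2],[-18,0,-67.7,0,0.405,0,2.2],[-18,0,-67.7,0,0.405,0,2.2],[-18,0,-67.7,0,0.405,0,2.2],[-18,0,-67.7,0,0.405,0,2.2]]]'; python3 -m pendant '[[[0,0,0,0,0,0,2.2],[0,0,0,0,0,0,2.2]]]'; python3 go.py .5545 .3585 .0326 2.974
```

```text
time: 29.25
tool_pos: [0.5561, 0.3567, 0.1209]
tool_rot: [-1.571, 0.0, 2.973]
contact_force: [1.0, 0.4, -0.3]
opening: 0.0287
time: 29.45
tool_pos: [0.5558, 0.3574, 0.1208]
tool_rot: [-1.571, 0.0, 2.974]
contact_force: [0.6, 0.0, -0.7]
opening: 0.0285
rows x,y,z cm: [ 0.14  8.82 -0.08] turn y 0.0 n>= 1.7645848574341152 pos [0.5558 0.3574 0.1208]
```

```bash
python3 -m pendant '[[[0.1,4,-0.1,0,0,0,2.2],[0.1,7,-0.1,0,0,0,2.2],[0.1,8.3,-0.1,0,0,0,2.2],[0.1,8.8,-0.1,0,0,0,2.2],[0.1,8.8,-0.1,0,0,0,2.2],[0.1,8.8,-0.1,0,0,0,2.2],[0.1,8.8,-0.1,0,0,0,4.6],[0.1,8.8,-0.1,0,0,0,4.6],[0.1,8.8,-0.1,0,0,0,4.6],[0.1,8.8,-0.1,0,0,0,4.6],[0.1,7,-0.1,0,0,0,4.6],[0.1,3,-0.1,0,0,0,4.6],[0.1,-2,-0.1,0,0,0,4.6],[0.1,-7,0,0,0,0,4.6],[0.1,-12,5,0,0,0,4.6],[0.1,-16,9,0,0,0,4.6],[0.1,-17,9,0,0,0,4.6],[0.1,-17,9,0,0,0,4.6],[0.1,-17,9,0,0,0,4.6],[0.1,-17,9,0,0,0,4.6]]]'
python3 - <<'E'
from cell import viewer
import numpy as np,cv2
from h import *
d=viewer.read_camera("wrist"); np.savez("w9.npz",**d); a=d["image"][60:360,:,::-1]
e=viewer.read_camera("scene"); b=cv2.resize(e["image"][280:480,290:450,::-1],(240,300))
cv2.imwrite("pics/w9.png",cv2.hconcat([a[:,80:640],b]))
w=cloud(d); im=d["image"].astype(int)
th=-.1675;c,s=np.cos(th),np.sin(th); E=w[:,:,:2]-np.array([.5392,.2638]); x=E@np.array([c,s]); y=E@np.array([-s,c]); z=w[:,:,2]
for nm,g,L,r in (("vial",-.096,.092,.048),("slim",-.032,.1,.041),("long",.032,.124,.044),("big",.096,.094,.051)):
    m=(abs(y-g)<.02)&(z>r-.01)&(z<.08)&(abs(x)<.12); bl=m&(im[:,:,2]>im[:,:,0]+60)&(abs(y-g)<.007); top=m&(z>np.percentile(z[m],60))
    print(nm,"lat %.1f"%((np.median(y[top&(abs(x)<.03)])-g)*1e3),"top z %.1f"%(np.percentile(z[m&(abs(x)<.03)],95)*1e3),"junction->centre x %.1f"%((np.percentile(x[bl],3)-L/2)*1e3),"tilt z+25/-25:",[round(float(np.percentile(z[m&(abs(x-q)<.01)],95))*1e3,1) for q in (.03,-.03)])
E
```

```text
time: 31.45
tool_pos: [0.5392, 0.2694, 0.2892]
tool_rot: [-1.57, -0.002, 2.975]
contact_force: [0.6, 0.7, -0.0]
opening: 0.0458
vial lat 1.0 top z 60.3 junction->centre x 1.9 tilt z+25/-25: [60.5, 60.1]
slim lat 0.7 top z 49.4 junction->centre x 1.6 tilt z+25/-25: [49.2, 49.2]
long lat 0.6 top z 54.2 junction->centre x 1.9 tilt z+25/-25: [54.0, 54.0]
big lat 0.4 top z 64.9 junction->centre x 2.4 tilt z+25/-25: [64.9, 64.7]
```

View pics/w9.png

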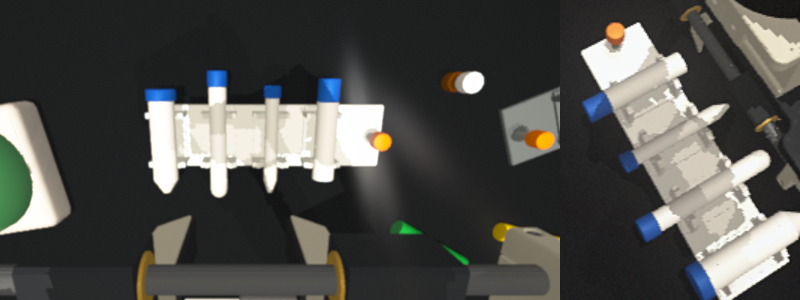

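All four tubes lie level in the white rack, in order from the knob: vial, slim, long, big. Their middles are within about 2.4 mm of midway, and the arm is clear.

```bash
python3 -c "
from cell import robot
print(robot.hand_in())"
```

```text
the job is handed in; nothing more can be done
None
```

I moved all four tubes into the white rack, keeping their order from the knob: vial, slim, long, big. I then let go of each one and handed the job in at about 31.5 s on the robot's clock.

The last wrist-camera check, with the arm raised clear, showed:
- **Seating:** the tube tops were within about 1 mm of the seated heights, and every tube was level to 0.4 mm.
- **Centring:** the tubes were within 1.0 mm of their groove lines sideways, and their middles were 1.6–2.4 mm off midway between the plates.

No check failed. The forces I read after each move stayed under about 6 N. Early on, the cameras disagreed by a few millimetres on some tube positions, so I went by the close-up wrist views.

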